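# Lean the polished blank on its sleeved rest

### The arm

A 7-joint arm with a two-finger parallel gripper is mounted at the origin on the work surface. World frame = base frame: x ahead of the robot, y to its left, z up, the work surface at z = 0. Lengths are in m, angles in rad, forces in N, time in s.
With the tool pointing down it reaches from about 0.4 to 0.925 m from the base axis. Payload 5.6 kg.
Tool frame: the origin (TCP) lies midway between the tips of the shut fingers; the grasp point (between the pads) lies ctrl.grip_depth behind it (ctrl.grip_depth is the distance from the TCP to the grasp point, in m); z points along the fingers, y is the line along which they close (so a half turn about z gives the same grasp; the last joint's range is limited). The gripper opens to 85 mm and grips with 20 to 120 N. Pads are 22 mm wide; open, the fingers measure 114 mm over their backs; the gripper's body (76 mm by 85 mm) begins 54 mm behind the grasp point. The pads swing forward as they close: fully open they stand 13 mm farther back than shut.
Start: joints at [1.091, 0.468, -0.012, 1.603, 0.006, 1.071, -0.056], TCP at [0.275, -0.589, 0.231] pointing down, gripper open.
Joint ranges: [-2.53, 2.53], [-0.31, 2.02], [-1.57, 1.55], [0.28, 2.44], [-1.29, 4.43], [0.15, 1.84], [-2.92, 2.92]. Speed limits (rad/s): [2.57, 2.57, 3.14, 3.14, 3.14, 3.14, 3.14].

### API

Orientations are given as a rotation vector (axis times angle).
In Python, from rig import ctrl gives the robot as it stands. The module is installed in compiled form; this text tells all that it offers.
- The arm moves only by the shell command python3 -m jog 'ROWS' [FORCE]. ROWS is JSON, a list of rows, each an object with "jaw": the closure, from -1 (fully open) to 1 (shut); "dp": the shift along the world's x, y, z in units of 50 cm (1.0 is 50 cm), a list of three; "dr": the turn, a rotation vector about the world's x, y, z in units of 45 degrees (1.0 is 45 degrees), a list of three. A call has 1 to 20 rows; each row is the pose to reach, as a shift and turn from the pose commanded when the call began; what a row does not reach only later rows make up. A row lasts 1/10 s, in which the tool goes at most 50 mm and 8.59 degrees, less where a joint would pass 70% of its speed; a pose out of reach is approached as far as the arm can. A call with a number of a shift or a turn outside -1 to 1 is refused whole. A call with a gripper value outside its range is refused whole. The fingers move at their own pace and stop on an object; FORCE is the grip in N (left out, the last holds). Time passes only in rows, so rows that repeat a pose let the fingers close. It gives the time, the measured TCP pose, the force, the opening and the grip force at its end, in the units of the state.
- ctrl.get_state(): the state, without advancing time (a new reading comes with each control period).
- ctrl.camera(name): name is "side" or "top"; returns a dict with "pixels" (480x640x3 uint8, red, green, blue), "camera_matrix" (3x3 intrinsics, pixels), "extrinsics" (4x4, takes a point from world to camera coordinates). Camera axes: x right, y down, z forward; pixel columns grow to the right and rows downward; lengths in m; the calibration is good to about 2 mm. A picture is of the moment at which its call begins. There is no depth.
- ctrl.hand_in(): hands the job in; it is judged then, once.
Trained networks look in a picture, given as the dict that the camera call returned (one of the last four; its "shot" number tells which), for a name from the list of things; names that differ only in an ending like _2 or _b are one class to them, and where a whole thing is asked for, a point or a joint stands for the part that bears it (a point fixed in the world has none). Each returns a list of dicts, best first, with "conf" (0 to 1); they miss things now and then, are a little off and sometimes report something else, mostly with a low value. They report only what shows in the picture. A call takes as long as a camera call. They do not tell look-alikes from the thing itself.
- ctrl.boxes_of(query, picture): "position" ([x, y, z] in m, in world coordinates, good to about 4 mm: the middle of the surface that is visible of it).
- ctrl.regions_of(query, picture): "region" (480x640 bool, what is visible of it).
- ctrl.pinpoint(query, picture): "position" ([x, y, z] in m, in world coordinates, good to about 4 mm: a listed point, or the origin of a listed thing).
The state is a dict: "time_s": time; "qpos": joint angles; "dq": joint speeds; "tau": joint torques, N m; "eef_pos": TCP position; "eef_rot": TCP orientation; "force": force on the tool from outside, world axes, zero at the start; "moment": the same for the moment, N m; "width": finger opening in m; "grip_force": force on a finger pad.
Only numpy, scipy, OpenCV 4.12 (cv2) and the standard library are available. Lean on these libraries where they do the work, as an engineer would, in place of code of your own. Each camera call takes 0.05 s, during which the arm holds its last target. There are 200 camera calls.

### The job

Get the polished blank ready for the press brake operator: slide the loose nylon sleeve fully down onto the shoulder of the bare post of the blank rest, so that the blank never touches the bare steel post, then lift the plain rectangular blank (the larger plate) out of the slotted stand and lean it on the rest. It stands centred on its short edge, foot on the pad and right up against the toe strip, leaning back squarely on the two sleeves; set it down and lay it back gently, without letting it drop, and leave the dies, template, screw, gauge and finger alone.

Things in the scene. Friction and masses are not known exactly. Their poses are not given: they have to be found in the camera images.
- rest: The blank rest, fixed: an aluminium deck 110 (x) x 170 (y) x 10 mm, with a toe strip and foot pad at its front and two upright posts behind them at x = +30 mm, y = +45 and -45 mm (one bare, one sleeved; which is which varies). Origin at the centre of the deck's underside, on the cart top; x points from its front (the toe strip) to its back, z up.
- rest_toe (a point): On the rest, the middle of the corner between the toe strip's back face and the foot pad (x = -36, y = 0, z = 12 mm from the rest's origin); axes as the rest's. The strip is 160 mm long in y, 8 mm thick, its top 8 mm above this point. The rubber pad is 160 mm long and runs 36 mm back from here, its top 12 mm above the cart.
- post_bare: The bare steel post of the rest, upright, fixed. Origin at the centre of its foot on the deck (10 mm above the cart). A shank 30 mm in diameter rises 40 mm to a shoulder; above it a spigot 18 mm in diameter rises to 98 mm and ends in a cone to 8 mm in diameter at 106 mm (heights above its origin).
- post_bare_shoulder (a point): Centre of the shoulder of the bare post (40 mm above its foot, 50 mm above the cart), on which the sleeve comes to sit; z up.
- post_sleeved: The other post of the rest, the same as the bare one, with its nylon sleeve (34 mm outer diameter, from 40 to 110 mm above its origin) already in place and fixed. Origin at the centre of its foot on the deck (10 mm above the cart).
- sleeve: The loose nylon sleeve: a plain white tube, 34 mm outer and 22 mm inner diameter, 70 mm long, about 45 g, standing on end on the cart. Origin at the centre of its lower end, z along its axis (up).
- sleeve_mid (a point): Middle of the loose sleeve, on its axis, 35 mm from either end; z along the axis.
- blank: The blank: a plain rectangular polished aluminium plate 130 mm wide (y), 170 mm tall (z), 8 mm thick (x), 0.35 to 0.6 kg, the larger of the two plates in the stand, standing on a 130 mm edge in a 10 mm wide slot, in which it may lean up to 0.1 rad either way. Origin at the centre of its bottom edge face; x is normal to the faces, z up along the plate. Its bottom 25 mm are in the slot.
- blank_foot (a point): Centre of the bottom edge face of the blank (same as its origin); z up along the plate.
- blank_top (a point): Centre of the top edge face of the blank, 170 mm from the bottom edge.
- stand: The slotted aluminium stand, fixed: 250 (x) x 150 (y) x 45 mm tall, origin at the centre of its underside on the cart. Six slots run along its y, 25 mm deep (slot floor 20 mm above the cart): V-die sections in the slots at x = -100, -20, 20 and 100 mm, the blank and the template in the slots at x = -60 and 60 mm (which is where varies). The die sections' tops are 95 mm above the cart.
- template: Profile template, leave alone: aluminium plate with a stepped outline, 8 mm thick (x), 90 mm wide (y) at its foot, 160 mm tall, in the other plate slot of the stand. Origin at the centre of its bottom edge face (20 mm above the cart), z up.
- screw: Knurled adjusting screw, leave alone: steel, standing on its knurled head 44 mm in diameter and 24 mm high, threaded shaft 16 mm in diameter up to 92 mm. Origin at the centre of its underside.
- gauge: Brass radius gauge, leave alone: flat, 8 mm thick, 96 mm long (x, from -48 to +48 mm), a round nose 52 mm in diameter at its +x end and a 22 mm wide stem. Origin on its underside at mid length.
- finger: Green anodised back gauge finger, leave alone: 170 mm long (y), 34 mm wide (x), 44 mm tall at most, lying on the cart behind the stand and rest. Origin on its underside near mid length.
- die0: Polished steel V-die section, leave alone: 120 mm long (y), 26 mm wide (x), its tang in a slot of the stand, body from 45 to 95 mm above the cart. Origin at the centre of the tang's underside (25 mm above the cart).
- die1: Polished steel V-die section, leave alone: 100 mm long (y), 26 mm wide (x), its tang in a slot of the stand, body from 45 to 95 mm above the cart. Origin at the centre of the tang's underside (25 mm above the cart).
- die2: Polished steel V-die section, leave alone: 80 mm long (y), 26 mm wide (x), its tang in a slot of the stand, body from 45 to 95 mm above the cart. Origin at the centre of the tang's underside (25 mm above the cart).
- die3: Polished steel V-die section, leave alone: 60 mm long (y), 26 mm wide (x), its tang in a slot of the stand, body from 45 to 95 mm above the cart. Origin at the centre of the tang's underside (25 mm above the cart).
Mind the look-alikes: they are no part of the job. Leave any purple or red look-alike of the sleeve alone.

How it is judged:
By the outcome, as a careful person would: the job done as asked, in the order asked, and still so for the second after the job is handed in, with the robot touching nothing.
It also fails if it takes over 64 s, if anything falls off the work surface, if the arm or the gripper's body presses on something with over 40 N, if the wrist force passes 120 N, or if a joint passes its speed limit or range.

## Working session

There is one attempt and no reset: what is moved stays moved. The work goes in short steps, Python scripts to look and compute and a shell command to move; the robot and the scene stay as the last step left them, time stands still between calls to the robot, and variables do not carry over. Pictures are saved under pics/ and viewed, at most 10 in all, crops included, and the job is handed in when it is done.

```bash
mkdir -p pics; cat > h.py <<'E'
import numpy as np, cv2
from rig import ctrl
from scipy.spatial.transform import Rotation as R
def proj(p,c):
    e=np.array(c["extrinsics"]);q=e[:3,:3]@np.array(p)+e[:3,3];u=np.array(c["camera_matrix"])@q;return u[:2]/u[2]
def ray(uv,c,z):
    e=np.array(c["extrinsics"]);K=np.array(c["camera_matrix"]);o=-e[:3,:3].T@e[:3,3]
    d=e[:3,:3].T@np.linalg.solve(K,[uv[0],uv[1],1]);return o+d*(z-o[2])/d[2]
def save(c,n,box=None,s=1):
    im=cv2.cvtColor(c["pixels"],cv2.COLOR_RGB2BGR)
    if box: im=im[box[1]:box[3],box[0]:box[2]]
    cv2.imwrite("pics/"+n,cv2.resize(im,None,fx=s,fy=s,interpolation=cv2.INTER_CUBIC))
E
python3 - <<'E'
from h import *
for n in("side","top"):
    c=ctrl.camera(n);save(c,n+"0.png")
    e=np.array(c["extrinsics"]);print(n,-e[:3,:3].T@e[:3,3])
    for q in "rest_toe rest post_bare post_bare_shoulder post_sleeved sleeve sleeve_mid blank_foot blank_top stand template screw gauge finger die0 die1 die2 die3".split():
        print(q,[(np.round(d["position"],3).tolist(),round(d["conf"],2),proj(d["position"],c).round().tolist()) for d in ctrl.pinpoint(q,c)[:3]])
print(ctrl.grip_depth,ctrl.get_state()["time_s"],ctrl.get_state()["eef_rot"])
E
```

```text
side [ 0.44983717 -0.60061543  0.58535911]
rest_toe [([0.446, -0.249, 0.014], 0.79, [259.0, 434.0]), ([0.451, -0.016, 0.035], 0.32, [251.0, 308.0])]
rest [([0.48, -0.249, -0.003], 0.83, [284.0, 437.0])]
post_bare [([0.515, -0.298, 0.012], 0.82, [315.0, 460.0])]
post_bare_shoulder [([0.516, -0.297, 0.05], 0.61, [316.0, 443.0]), ([0.523, 0.256, 0.002], 0.47, [275.0, 236.0])]
post_sleeved [([0.511, -0.206, 0.009], 0.96, [301.0, 403.0])]
sleeve [([0.371, -0.017, 0.002], 0.96, [208.0, 327.0]), ([0.472, -0.091, 0.001], 0.65, [268.0, 351.0]), ([0.482, -0.252, -0.002], 0.65, [286.0, 438.0])]
sleeve_mid [([0.454, -0.016, 0.037], 0.83, [253.0, 307.0]), ([0.371, -0.017, 0.036], 0.81, [206.0, 313.0]), ([0.471, -0.088, 0.034], 0.69, [266.0, 336.0])]
blank_foot [([0.584, 0.247, 0.018], 0.74, [301.0, 230.0]), ([0.539, 0.011, 0.001], 0.17, [298.0, 306.0])]
blank_top [([0.578, 0.25, 0.191], 0.93, [298.0, 162.0]), ([0.583, 0.244, 0.019], 0.44, [301.0, 231.0])]
stand [([0.58, 0.25, 0.19], 0.72, [299.0, 163.0]), ([0.524, 0.253, 0.001], 0.58, [276.0, 237.0])]
template [([0.459, 0.254, 0.019], 0.57, [248.
[... 1985 characters left out ...]
er [([0.774, -0.065, 0.003], 0.96, [338.0, 142.0])]
die0 [([0.539, 0.265, 0.026], 0.75, [168.0, 257.0]), ([0.501, 0.268, 0.027], 0.73, [165.0, 276.0]), ([0.424, 0.258, 0.026], 0.68, [169.0, 317.0])]
die1 [([0.539, 0.265, 0.026], 0.75, [168.0, 257.0]), ([0.501, 0.268, 0.027], 0.73, [165.0, 276.0]), ([0.424, 0.258, 0.026], 0.68, [169.0, 317.0])]
die2 [([0.539, 0.265, 0.026], 0.75, [168.0, 257.0]), ([0.501, 0.268, 0.027], 0.73, [165.0, 276.0]), ([0.424, 0.258, 0.026], 0.68, [169.0, 317.0])]
die3 [([0.539, 0.265, 0.026], 0.75, [168.0, 257.0]), ([0.501, 0.268, 0.027], 0.73, [165.0, 276.0]), ([0.424, 0.258, 0.026], 0.68, [169.0, 317.0])]
0.0187 1.9 [ 3.06701118e+00  6.80459992e-01 -6.17571456e-05]
```

View pics/side0.png

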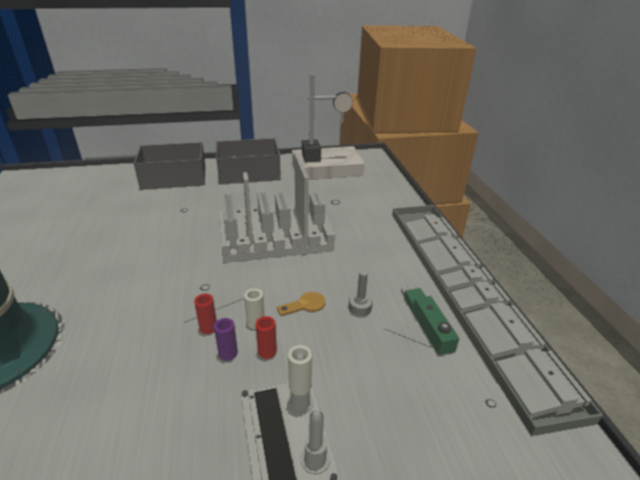

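View pics/top0.png

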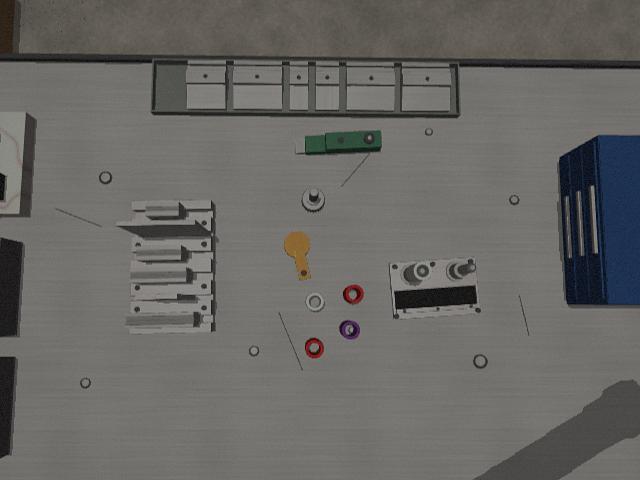

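Side view: the white loose sleeve is at (254,308), with red at (205,314) and (266,337), and purple at (226,340). The sleeved post is at (300,370), the bare post at (316,440) and the blank at (300,200). Top view: the loose white sleeve is at (315,302) and the others there are red or purple. The sleeve on the rest is fixed. I choose the white one at about (0.452,-0.016).

```bash
python3 - <<'E'
from h import *
c=ctrl.camera("top")
np.savez("top.npz",**{k:np.array(v) for k,v in c.items()})
a=c["pixels"][235:375,295:495];b=c["pixels"][190:340,105:225]
big=np.zeros((600,800,3),np.uint8)
im=cv2.resize(a,None,fx=4,fy=4,interpolation=cv2.INTER_CUBIC);cv2.imwrite("pics/rest.png",im[...,::-1])
im=cv2.resize(b,None,fx=4,fy=4,interpolation=cv2.INTER_CUBIC);cv2.imwrite("pics/stand.png",im[...,::-1])
for q,z in(("rest",.01),("stand",.045),("sleeve",.07),("blank",.19)):
  for d in ctrl.regions_of(q,c)[:4]:
    m=d["region"].astype(np.uint8);ct=max(cv2.findContours(m,0,2)[0],key=cv2.contourArea)
    bx=cv2.boxPoints(cv2.minAreaRect(ct));print(q,round(d["conf"],2),m.sum(),bx.round(1).tolist(),[ray(p,c,z)[:2].round(4).tolist() for p in bx],ray(bx.mean(0),c,z)[:2])
E
```

```text
rest 0.71 3692 [[388.5, 263.6000061035156], [475.1000061035156, 256.8999938964844], [479.5, 313.0], [392.79998779296875, 319.70001220703125]] [[0.5282, -0.1624], [0.542, -0.334], [0.4323, -0.3389], [0.4192, -0.1693]] [ 0.48012746 -0.25096843]
rest 0.46 849 [[136.0, 245.0], [188.0, 245.0], [188.0, 262.0], [136.0, 262.0]] [[0.5627, 0.3307], [0.5631, 0.2299], [0.5299, 0.229], [0.5295, 0.3294]] [0.54628621 0.27978552]
rest 0.31 1037 [[130.0, 284.0], [130.0, 267.0], [193.0, 267.0], [193.0, 284.0]] [[0.4869, 0.3393], [0.5198, 0.3406], [0.5202, 0.219], [0.4872, 0.2181]] [0.50348562 0.27933616]
stand 0.66 5858 [[130.0, 200.0], [215.0, 200.0], [215.0, 333.0], [130.0, 333.0]] [[0.645, 0.3351], [0.6461, 0.174], [0.3952, 0.1684], [0.3951, 0.3252]] [0.51863863 0.25074333]
stand 0.21 704 [[145.0, 202.0], [185.0, 202.0], [185.0, 220.0], [145.0, 220.0]] [[0.6413, 0.3066], [0.6418, 0.2308], [0.6071, 0.2299], [0.6067, 0.3053]] [0.6242211  0.26818058]
sleeve 0.65 226 [[343.0, 285.0], [362.0, 285.0], [362.0, 303.0], [343.0, 303.0]] [[0.4839, -0.0682], [0.484, -0.1032], [0.4511, -0.103], [0.451, -0.068]]
[... 175 characters left out ...]
.0005]] [ 0.36971829 -0.01492898]
sleeve 0.57 172 [[307.0, 293.0], [324.0, 293.0], [324.0, 310.0], [307.0, 310.0]] [[0.4691, -0.0019], [0.4692, -0.0331], [0.4382, -0.0331], [0.4381, -0.002]] [ 0.45363001 -0.01754686]
blank 0.96 1348 [[115.9000015258789, 221.0], [210.6999969482422, 219.3000030517578], [211.0, 236.0], [116.19999694824219, 237.8000030517578]] [[0.5828, 0.312], [0.5865, 0.1579], [0.5589, 0.1568], [0.5553, 0.3103]] [0.5708319  0.23443784]
blank 0.47 3814 [[388.3999938964844, 263.3999938964844], [475.29998779296875, 257.0], [479.3999938964844, 313.20001220703125], [392.5, 319.5]] [[0.5152, -0.1333], [0.5261, -0.2769], [0.4344, -0.2807], [0.4241, -0.1387]] [ 0.47467204 -0.20724389]
```

View pics/rest.png

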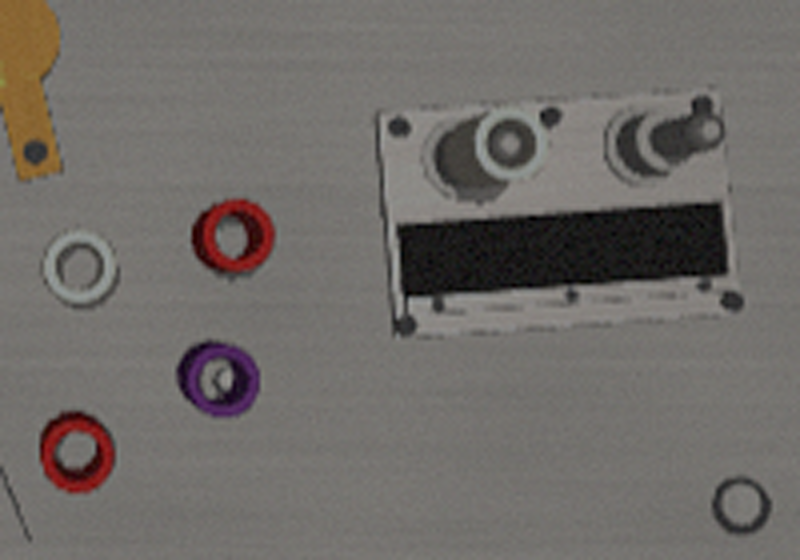

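View pics/stand.png

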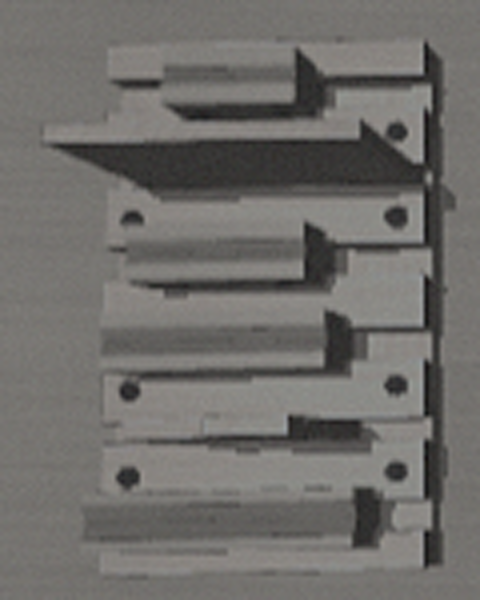

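```bash
python3 - <<'E'
from h import *
c=dict(np.load("top.npz"))
def w(x,y,z,ox,oy): return ray(((x+.5)/4-.5+ox,(y+.5)/4-.5+oy),c,z)[:2]
A=lambda x,y,z:w(x,y,z,295,235)
B=lambda x,y,z:w(x,y,z,105,190)
k=np.array([A(378,112,.01),A(719,90,.01),A(742,313,.01),A(395,336,.01)])
print("rest",k.round(4).tolist(),k.mean(0))
for i,j in((0,1),(3,2)): d=k[i]-k[j];print(np.linalg.norm(d),np.arctan2(-d[0],d[1]))
for i,j in((0,3),(1,2)): d=k[i]-k[j];print(np.linalg.norm(d),np.arctan2(d[1],d[0]))
print("sleeve",A(80,269,.07),"sleeved",A(511,144,.12),"bare top",A(706,130,.116))
print("blank top",B(43,124,.19),B(360,121,.19),B(44,145,.19),B(362,142,.19),B(202,133,.19))
s=np.array([B(108,45,.045),B(428,40,.045),B(428,567,.045),B(101,572,.045)]);print("stand",s.round(4).tolist(),s.mean(0))
d=s[1]-s[2];print(np.arctan2(d[1],d[0]));d=s[0]-s[3];print(np.arctan2(d[1],d[0]))
st=ctrl.get_state();print(R.from_rotvec(st["eef_rot"]).as_matrix().round(3),st["eef_pos"],st["width"],st["time_s"])
E
```

```text
rest [[0.5301, -0.1637], [0.5416, -0.3324], [0.4326, -0.3402], [0.4213, -0.1704]] [ 0.48142082 -0.25169344]
0.1691652254400832 0.06794253193585148
0.17021156937260679 0.06660201164181397
0.10901025789616874 0.06183643439293051
0.10923706063141214 0.07142641033676354
sleeve [ 0.45294358 -0.01594348] sleeved [ 0.50779544 -0.20451076] bare top [ 0.51455049 -0.29248326]
blank top [0.58341988 0.31292633] [0.58536582 0.18419048] [0.57476925 0.31215359] [0.57668496 0.18314773] [0.5800554  0.24831854]
stand [[0.6434, 0.3319], [0.6467, 0.1804], [0.3982, 0.1747], [0.3958, 0.3254]] [0.52103187 0.25312286]
0.022783507255415947
0.02623798052584221
[[ 0.906  0.423  0.   ]
 [ 0.423 -0.906 -0.   ]
 [-0.     0.    -1.   ]] [ 0.2749553  -0.58900487  0.23129607] 0.08491545502090066 2.15
```

The crop confirms the white ring at (80,269), which is (0.453,-0.016). It shows the rest at yaw 0.067 and the bare post on the right at about (0.515,-0.294). The blank's top is at (0.580,0.248). Moving now.

```bash
python3 -m jog '[{"jaw":-0.4,"dp":[0.3,0.98,0],"dr":[0,0,0]},{"jaw":-0.4,"dp":[0.3,0.98,0],"dr":[0,0,0]},{"jaw":-0.4,"dp":[0.3,0.98,0],"dr":[0,0,0]},{"jaw":-0.4,"dp":[0.3,0.98,0],"dr":[0,0,0]},{"jaw":-0.4,"dp":[0.3,0.98,0],"dr":[0,0,0]},{"jaw":-0.4,"dp":[0.3,0.98,0],"dr":[0,0,0]},{"jaw":-0.4,"dp":[0.3,0.98,0],"dr":[0,0,0]},{"jaw":-0.4,"dp":[0.3,0.98,0],"dr":[0,0,0]},{"jaw":-0.4,"dp":[0.3,0.98,0],"dr":[0,0,0]},{"jaw":-0.4,"dp":[0.3,0.98,0],"dr":[0,0,0]},{"jaw":-0.4,"dp":[0.3,0.98,0],"dr":[0,0,0]},{"jaw":-0.4,"dp":[0.3,0.98,0],"dr":[0,0,0]},{"jaw":-0.4,"dp":[0.356,1.0,0],"dr":[0,0,0]},{"jaw":-0.4,"dp":[0.356,1.0,0],"dr":[0,0,0]},{"jaw":-0.4,"dp":[0.356,1.0,0],"dr":[0,0,0]}]' 60
```

```text
time_s: 3.65
eef_pos: [0.4526, -0.0903, 0.231]
eef_rot: [3.068, 0.678, -0.001]
force: [0.7, -0.2, -0.4]
width: 0.0597
grip_force: 0.0
```

```bash
python3 -m jog '[{"jaw":-0.4,"dp":[0,0.146,0],"dr":[0,0,0]},{"jaw":-0.4,"dp":[0,0.146,0],"dr":[0,0,0]},{"jaw":-0.4,"dp":[0,0.146,-0.1],"dr":[0,0,0]},{"jaw":-0.4,"dp":[0,0.146,-0.18],"dr":[0,0,0]},{"jaw":-0.4,"dp":[0,0.146,-0.25],"dr":[0,0,0]},{"jaw":-0.4,"dp":[0,0.146,-0.32],"dr":[0,0,0]},{"jaw":-0.4,"dp":[0,0.146,-0.37],"dr":[0,0,0]},{"jaw":-0.4,"dp":[0,0.146,-0.4],"dr":[0,0,0]},{"jaw":-0.4,"dp":[0,0.146,-0.4],"dr":[0,0,0]},{"jaw":1,"dp":[0,0.146,-0.4],"dr":[0,0,0]},{"jaw":1,"dp":[0,0.146,-0.4],"dr":[0,0,0]},{"jaw":1,"dp":[0,0.146,-0.4],"dr":[0,0,0]},{"jaw":1,"dp":[0,0.146,-0.4],"dr":[0,0,0]},{"jaw":1,"dp":[0,0.146,-0.4],"dr":[0,0,0]},{"jaw":1,"dp":[0,0.146,-0.38],"dr":[0,0,0]},{"jaw":1,"dp":[0,0.146,-0.3],"dr":[0,0,0]},{"jaw":1,"dp":[0,0.146,-0.2],"dr":[0,0,0]},{"jaw":1,"dp":[0,0.146,-0.1],"dr":[0,0,0]},{"jaw":1,"dp":[0,0.146,-0.06],"dr":[0,0,0]},{"jaw":1,"dp":[0,0.146,-0.06],"dr":[0,0,0]}]' 40
python3 -m jog '[{"jaw":1,"dp":[0,0,0],"dr":[0,0,0]}]'
```

```text
time_s: 5.65
eef_pos: [0.455, -0.016, 0.2053]
eef_rot: [3.064, 0.68, 0.012]
force: [0.4, -0.0, -0.7]
width: 0.0321
grip_force: 39.8
time_s: 5.75
eef_pos: [0.4525, -0.0161, 0.2016]
eef_rot: [3.066, 0.68, 0.001]
force: [-0.3, -0.5, -1.2]
width: 0.0322
grip_force: 39.8
```

```bash
python3 -m jog '[{"jaw":1,"dp":[0.02,-0.08,0],"dr":[0,0,0]},{"jaw":1,"dp":[0.04,-0.16,0],"dr":[0,0,0]},{"jaw":1,"dp":[0.06,-0.25,0],"dr":[0,0,0]},{"jaw":1,"dp":[0.08,-0.34,0],"dr":[0,0,0]},{"jaw":1,"dp":[0.1,-0.43,0],"dr":[0,0,0]},{"jaw":1,"dp":[0.115,-0.51,0],"dr":[0,0,0]},{"jaw":1,"dp":[0.124,-0.556,0],"dr":[0,0,0]},{"jaw":1,"dp":[0.124,-0.556,-0.04],"dr":[0,0,0]},{"jaw":1,"dp":[0.124,-0.556,-0.07],"dr":[0,0,0]},{"jaw":1,"dp":[0.124,-0.556,-0.07],"dr":[0,0,0]},{"jaw":1,"dp":[0.124,-0.556,-0.07],"dr":[0,0,0]},{"jaw":1,"dp":[0.124,-0.556,-0.07],"dr":[0,0,0]}]'
python3 - <<'E'
from h import *
im=[]
for n in("side","top"):
    c=ctrl.camera(n);
    for q in("sleeve_mid","post_bare","post_bare_shoulder"):
        print(n,q,[(np.round(d["position"],3).tolist(),round(d["conf"],2)) for d in ctrl.pinpoint(q,c)[:4]])
    b=(250,330,390,480) if n=="side" else (380,210,520,360)
    im.append(cv2.resize(c["pixels"][b[1]:b[3],b[0]:b[2]][:,:,::-1],(400,428),interpolation=cv2.INTER_CUBIC))
cv2.imwrite("pics/over.png",np.hstack(im))
E
```

```text
time_s: 6.95
eef_pos: [0.5154, -0.2934, 0.1667]
eef_rot: [3.066, 0.682, 0.001]
force: [-0.3, 0.6, -0.2]
width: 0.0324
grip_force: 39.9
side sleeve_mid [([0.403, -0.08, 0.036], 0.95), ([0.47, -0.086, 0.035], 0.94), ([0.37, -0.014, 0.035], 0.93), ([0.514, -0.294, 0.173], 0.73)]
side post_bare [([0.512, -0.299, 0.01], 0.98), ([0.519, -0.298, 0.052], 0.32)]
side post_bare_shoulder [([0.516, -0.295, 0.052], 0.84)]
top sleeve_mid [([0.463, -0.09, 0.029], 0.74), ([0.37, -0.008, 0.034], 0.58), ([0.4, -0.081, 0.038], 0.53), ([0.517, -0.291, 0.168], 0.4)]
top post_bare [([0.516, -0.297, 0.011], 0.49)]
top post_bare_shoulder [([0.52, -0.297, 0.051], 0.59), ([0.516, -0.297, 0.011], 0.33)]
```

View pics/over.png

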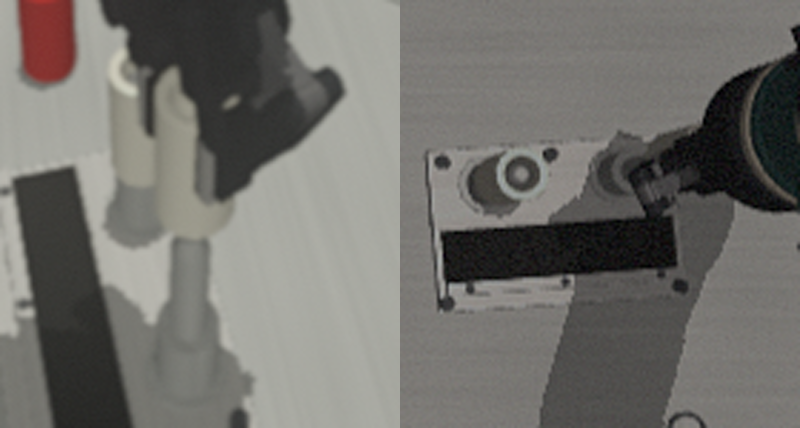

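Side crop: the sleeve hangs directly over the spigot. The spigot's axis is at crop x≈192 and the sleeve's lower end at ≈197, so I'll measure that offset.

```bash
python3 - <<'E'
from h import *
c=ctrl.camera("side")
g=cv2.cvtColor(c["pixels"],cv2.COLOR_RGB2GRAY)
for y in(404,408,411,418,424,432,440,446):print(y,g[y,300:340].tolist())
P=lambda x,y,z:proj((x,y,z),c).round(1).tolist()
x,y=.5148,-.2942
for z in(.136,.116,.108,.08,.05):print(z,P(x,y,z))
x,y=.5154,-.2934;print(P(x,y,.136),P(x+.005,y,.136),P(x,y+.005,.136))
E
```

```text
404 [122, 121, 120, 123, 127, 133, 137, 142, 145, 146, 148, 150, 150, 152, 152, 152, 153, 154, 153, 153, 153, 150, 150, 150, 148, 146, 144, 141, 138, 132, 133, 144, 160, 170, 170, 169, 168, 169, 170, 170]
408 [121, 121, 120, 121, 121, 124, 131, 140, 145, 147, 148, 151, 152, 151, 152, 152, 153, 153, 153, 153, 152, 151, 149, 149, 147, 145, 142, 140, 141, 150, 161, 166, 168, 169, 170, 170, 169, 167, 169, 170]
411 [116, 114, 114, 114, 113, 120, 130, 139, 149, 154, 153, 151, 151, 153, 153, 153, 153, 155, 152, 153, 152, 151, 150, 149, 148, 148, 153, 160, 166, 169, 168, 169, 168, 168, 169, 171, 170, 168, 168, 170]
418 [181, 181, 181, 179, 178, 176, 177, 178, 170, 148, 120, 110, 118, 125, 128, 131, 132, 131, 130, 127, 122, 114, 116, 136, 159, 170, 172, 170, 170, 170, 169, 168, 168, 169, 168, 169, 171, 171, 170, 168]
424 [180, 180, 180, 181, 181, 179, 178, 177, 167, 145, 119, 112, 117, 120, 124, 125, 128, 129, 128, 124, 122, 117, 119, 140, 162, 171, 173, 171, 171, 171, 170, 169, 168, 168, 169, 169, 169, 169, 171, 170]
432 [180, 180, 180, 180, 180, 181, 181, 178, 164, 138, 117, 115, 118, 122, 124, 128, 129, 129, 128, 124, 120, 118, 133, 160, 176, 174, 170, 169, 171, 172, 171, 170, 170, 168, 168, 169, 169, 168, 169, 169]
440 [158, 175, 180, 178, 167, 141, 120, 116, 111, 111, 111, 116, 119, 122, 124, 126, 129, 129, 126, 122, 117, 111, 109, 110, 112, 124, 147, 167, 172, 170, 171, 171, 170, 170, 169, 169, 169, 170, 167, 169]
446 [119, 116, 119, 118, 113, 111, 111, 112, 111, 111, 113, 116, 119, 122, 125, 128, 129, 127, 124, 120, 116, 113, 113, 114, 115, 118, 135, 161, 177, 176, 170, 169, 170, 170, 169, 169, 169, 170, 168, 168]
0.136 [315.4, 401.2]
0.116 [315.2, 411.3]
0.108 [315.1, 415.2]
0.08 [314.7, 428.4]
0.05 [314.4, 441.7]
[315.8, 400.6] [320.0, 399.9] [315.0, 396.9]
```

```bash
python3 -m jog '[{"jaw":1,"dp":[0,-0.003,-0.02],"dr":[0,0,0]},{"jaw":1,"dp":[0,-0.003,-0.035],"dr":[0,0,0]},{"jaw":1,"dp":[0,-0.003,-0.045],"dr":[0,0,0]},{"jaw":1,"dp":[0,-0.003,-0.055],"dr":[0,0,0]},{"jaw":1,"dp":[0,-0.003,-0.065],"dr":[0,0,0]},{"jaw":1,"dp":[0,-0.003,-0.08],"dr":[0,0,0]}]'
```

```text
time_s: 8.0
eef_pos: [0.5152, -0.2956, 0.126]
eef_rot: [3.067, 0.681, 0.001]
force: [0.7, 0.1, -0.6]
width: 0.0324
grip_force: 39.9
```

Inserted with almost no force, so I'll continue to the shoulder.

```bash
python3 -m jog '[{"jaw":1,"dp":[0,0,-0.02],"dr":[0,0,0]},{"jaw":1,"dp":[0,0,-0.04],"dr":[0,0,0]},{"jaw":1,"dp":[0,0,-0.06],"dr":[0,0,0]},{"jaw":1,"dp":[0,0,-0.075],"dr":[0,0,0]},{"jaw":1,"dp":[0,0,-0.085],"dr":[0,0,0]},{"jaw":1,"dp":[0,0,-0.088],"dr":[0,0,0]},{"jaw":1,"dp":[0,0,-0.091],"dr":[0,0,0]},{"jaw":1,"dp":[0,0,-0.091],"dr":[0,0,0]}]'
```

```text
time_s: 8.8
eef_pos: [0.5148, -0.2953, 0.0824]
eef_rot: [3.067, 0.681, -0.001]
force: [-4.4, 2.8, 11.6]
width: 0.0322
grip_force: 41.3
```

```bash
python3 -m jog '[{"jaw":-0.4,"dp":[0,0,0.002],"dr":[0,0,0]},{"jaw":-0.4,"dp":[0,0,0.002],"dr":[0,0,0]},{"jaw":-0.4,"dp":[0,0,0.002],"dr":[0,0,0]},{"jaw":-0.4,"dp":[0,0,0.002],"dr":[0,0,0]},{"jaw":-0.4,"dp":[0,0,0.06],"dr":[0,0,0]},{"jaw":-0.4,"dp":[0,0,0.14],"dr":[0,0,0]},{"jaw":-0.4,"dp":[0,0,0.23],"dr":[0,0,0]},{"jaw":-0.4,"dp":[0,0,0.32],"dr":[0,0,0]},{"jaw":-0.4,"dp":[0,0,0.38],"dr":[0,0,0]},{"jaw":-0.4,"dp":[0,0,0.38],"dr":[0,0,0]}]'
python3 - <<'E'
from h import *
c=ctrl.camera("side");save(c,"seat.png",(230,330,390,480),4)
print([(np.round(d["position"],3).tolist(),round(d["conf"],2)) for d in ctrl.pinpoint("sleeve_mid",c)])
s=ctrl.get_state();print(s["eef_pos"],s["qpos"])
E
```

```text
time_s: 9.8
eef_pos: [0.5174, -0.2966, 0.2761]
eef_rot: [3.061, 0.679, 0.011]
force: [-0.3, 0.3, -0.4]
width: 0.0598
grip_force: 0.0
[([0.512, -0.294, 0.083], 0.96), ([0.404, -0.08, 0.037], 0.96), ([0.47, -0.093, 0.031], 0.66), ([0.37, -0.016, 0.034], 0.66), ([0.481, -0.248, 0.001], 0.24)]
[ 0.51499336 -0.29558592  0.27118584] [ 0.6782116   0.35451778 -0.27245015  1.68985816  0.10484487  1.11040096
 -0.75880642]
```

View pics/seat.png

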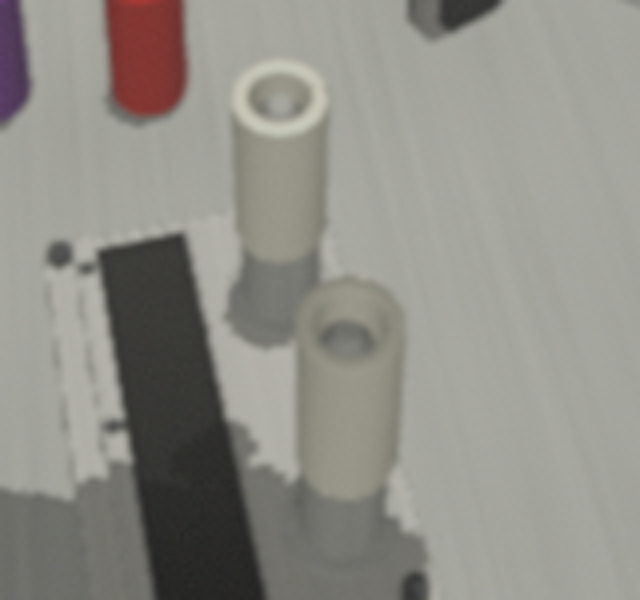

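Both sleeves now stand at equal height above equal shank lengths: the loose one's rim is at (350,320) and the fixed one's at (280,98). The sleeve is seated, with its mid at z 0.083. Now the blank.

```bash
python3 -m jog '[{"jaw":-0.4,"dp":[0.01,0.08,0],"dr":[0,0,0.1]},{"jaw":-0.4,"dp":[0.02,0.16,0],"dr":[0,0,0.2]},{"jaw":-0.4,"dp":[0.03,0.25,0],"dr":[0,0,0.3]},{"jaw":-0.4,"dp":[0.04,0.34,0],"dr":[0,0,0.4]},{"jaw":-0.4,"dp":[0.05,0.43,0],"dr":[0,0,0.5]},{"jaw":-0.4,"dp":[0.06,0.52,0],"dr":[0,0,0.6]},{"jaw":-0.4,"dp":[0.07,0.61,0],"dr":[0,0,0.7]},{"jaw":-0.4,"dp":[0.08,0.7,0],"dr":[0,0,0.8]},{"jaw":-0.4,"dp":[0.1,0.79,0],"dr":[0,0,0.9]},{"jaw":-0.4,"dp":[0.12,0.88,0],"dr":[0,0,1]},{"jaw":-0.4,"dp":[0.13,0.95,0],"dr":[0,0,1]},{"jaw":-0.4,"dp":[0.13,1,0],"dr":[0,0,1]},{"jaw":-0.4,"dp":[0.13,1,0],"dr":[0,0,1]},{"jaw":-0.4,"dp":[0.13,1,0],"dr":[0,0,1]}]' 80
python3 -m jog '[{"jaw":-0.4,"dp":[0,0.04,0],"dr":[0,0,0.15]},{"jaw":-0.4,"dp":[0,0.087,0],"dr":[0,0,0.3]},{"jaw":-0.4,"dp":[0,0.087,0],"dr":[0,0,0.467]},{"jaw":-0.4,"dp":[0,0.087,0],"dr":[0,0,0.467]},{"jaw":-0.4,"dp":[0,0.087,0],"dr":[0,0,0.467]},{"jaw":-0.4,"dp":[0,0.087,0],"dr":[0,0,0.467]}]'
python3 - <<'E'
from h import *
s=ctrl.get_state();print(s["eef_pos"],R.from_rotvec(s["eef_rot"]).as_matrix().round(4).tolist())
for n in("side","top"):
    c=ctrl.camera(n)
    for q in("blank_top","blank_foot"):print(n,q,[(np.round(d["position"],3).tolist(),round(d["conf"],2)) for d in ctrl.pinpoint(q,c)[:2]])
E
```

```text
time_s: 11.3
eef_pos: [0.5791, 0.2044, 0.2689]
eef_rot: [-2.571, -1.804, 0.005]
force: [0.4, -1.2, -0.7]
width: 0.0598
grip_force: 0.0
time_s: 11.9
eef_pos: [0.5803, 0.2463, 0.2704]
eef_rot: [2.206, 2.236, -0.002]
force: [0.2, 0.3, 0.1]
width: 0.0598
grip_force: 0.0
[0.58034396 0.24629136 0.27043221] [[-0.0137, 0.9999, -0.0003], [0.9999, 0.0137, -0.0011], [-0.0011, -0.0003, -1.0]]
side blank_top [([0.58, 0.252, 0.194], 0.6), ([0.583, 0.246, 0.019], 0.57)]
side blank_foot [([0.582, 0.247, 0.019], 0.94)]
top blank_top [([0.583, 0.247, 0.187], 0.92)]
top blank_foot [([0.579, 0.244, 0.02], 0.83), ([0.521, 0.255, -0.003], 0.36)]
```

```bash
python3 -m jog '[{"jaw":-0.4,"dp":[0,0.003,-0.05],"dr":[0,0,0]},{"jaw":-0.4,"dp":[0,0.003,-0.1],"dr":[0,0,0]},{"jaw":-0.4,"dp":[0,0.003,-0.15],"dr":[0,0,0]},{"jaw":-0.4,"dp":[0,0.003,-0.2],"dr":[0,0,0]},{"jaw":-0.4,"dp":[0,0.003,-0.24],"dr":[0,0,0]},{"jaw":-0.4,"dp":[0,0.003,-0.24],"dr":[0,0,0]},{"jaw":1,"dp":[0,0.003,-0.24],"dr":[0,0,0]},{"jaw":1,"dp":[0,0.003,-0.24],"dr":[0,0,0]},{"jaw":1,"dp":[0,0.003,-0.24],"dr":[0,0,0]},{"jaw":1,"dp":[0,0.003,-0.24],"dr":[0,0,0]},{"jaw":1,"dp":[0,0.003,-0.24],"dr":[0,0,0]},{"jaw":1,"dp":[0,0.003,-0.24],"dr":[0,0,0]},{"jaw":1,"dp":[0,0.003,-0.24],"dr":[0,0,0]},{"jaw":1,"dp":[0,0.003,-0.24],"dr":[0,0,0]}]' 80
```

```text
time_s: 13.6
eef_pos: [0.5808, 0.25, 0.1522]
eef_rot: [2.201, 2.241, 0.004]
force: [0.3, -0.0, 6.2]
width: 0.0069
grip_force: 79.2
```

```bash
python3 -m jog '[{"jaw":1,"dp":[0,0,0.01],"dr":[0,0,0]},{"jaw":1,"dp":[0,0,0.03],"dr":[0,0,0]},{"jaw":1,"dp":[0,0,0.06],"dr":[0,0,0]},{"jaw":1,"dp":[0,0,0.1],"dr":[0,0,0]},{"jaw":1,"dp":[0,0,0.15],"dr":[0,0,0]},{"jaw":1,"dp":[0,0,0.2],"dr":[0,0,0]},{"jaw":1,"dp":[0,0,0.25],"dr":[0,0,0]},{"jaw":1,"dp":[0,0,0.3],"dr":[0,0,0]},{"jaw":1,"dp":[0,0,0.3],"dr":[0,0,0]},{"jaw":1,"dp":[0,0,0.3],"dr":[0,0,0]}]'
python3 - <<'E'
from h import *
s=ctrl.get_state();print(s["eef_pos"],s["force"],s["width"],R.from_rotvec(s["eef_rot"]).as_matrix().round(4).tolist())
for n in("side","top"):
    c=ctrl.camera(n);save(c,n+"1.png")
    for q in("blank_top","blank_foot"):print(n,q,[(np.round(d["position"],3).tolist(),round(d["conf"],2)) for d in ctrl.pinpoint(q,c)[:2]])
E
```

```text
time_s: 14.6
eef_pos: [0.579, 0.2494, 0.3006]
eef_rot: [-2.201, -2.241, 0.002]
force: [-0.4, -0.1, -6.0]
width: 0.0069
grip_force: 78.5
[0.57899236 0.24943844 0.30060772] [-0.41614649 -0.14918948 -5.9729909 ] 0.006900695711487061 [[-0.0183, 0.9998, -0.0012], [0.9998, 0.0183, -0.0005], [-0.0005, -0.0012, -1.0]]
side blank_top [([0.578, 0.249, 0.34], 0.64), ([0.577, 0.244, 0.166], 0.6)]
side blank_foot [([0.58, 0.247, 0.168], 0.57)]
top blank_top [([0.576, 0.245, 0.167], 0.61)]
top blank_foot [([0.577, 0.244, 0.167], 0.92), ([0.519, 0.255, -0.002], 0.56)]
```

View pics/side1.png

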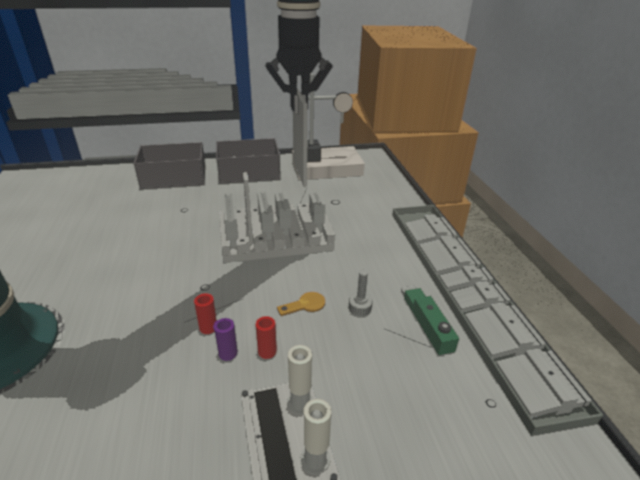

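The blank hangs straight in the gripper, at (300,135) in the side view, clear of the stand, with everything else undisturbed. Carrying it to above the rest, with the yaw matched.

```bash
python3 -m jog '[{"jaw":1,"dp":[-0.005,-0.03,0],"dr":[0,0,0]},{"jaw":1,"dp":[-0.015,-0.09,0],"dr":[0,0,0.01]},{"jaw":1,"dp":[-0.03,-0.17,0],"dr":[0,0,0.02]},{"jaw":1,"dp":[-0.045,-0.25,0],"dr":[0,0,0.03]},{"jaw":1,"dp":[-0.06,-0.33,0],"dr":[0,0,0.04]},{"jaw":1,"dp":[-0.075,-0.41,0],"dr":[0,0,0.05]},{"jaw":1,"dp":[-0.09,-0.49,0],"dr":[0,0,0.062]},{"jaw":1,"dp":[-0.105,-0.57,0],"dr":[0,0,0.062]},{"jaw":1,"dp":[-0.12,-0.65,0],"dr":[0,0,0.062]},{"jaw":1,"dp":[-0.135,-0.73,0],"dr":[0,0,0.062]},{"jaw":1,"dp":[-0.15,-0.81,0],"dr":[0,0,0.062]},{"jaw":1,"dp":[-0.16,-0.88,0],"dr":[0,0,0.062]},{"jaw":1,"dp":[-0.17,-0.94,0],"dr":[0,0,0.062]},{"jaw":1,"dp":[-0.177,-0.98,0],"dr":[0,0,0.062]},{"jaw":1,"dp":[-0.177,-0.998,0],"dr":[0,0,0.062]},{"jaw":1,"dp":[-0.177,-0.998,0],"dr":[0,0,0.062]}]'
python3 -m jog '[{"jaw":1,"dp":[0,0,0],"dr":[-0.005,0.07,0]},{"jaw":1,"dp":[0,0,0],"dr":[-0.01,0.15,0]},{"jaw":1,"dp":[0,0,0],"dr":[-0.015,0.23,0]},{"jaw":1,"dp":[0,0,0],"dr":[-0.02,0.31,0]},{"jaw":1,"dp":[0,0,0],"dr":[-0.0253,0.377,0]},{"jaw":1,"dp":[0,0,0],"dr":[-0.0253,0.377,0]},{"jaw":1,"dp":[0,0,0],"dr":[-0.0253,0.377,0]},{"jaw":1,"dp":[0,0,0],"dr":[-0.0253,0.377,0]}]'
cat > st.py <<'E'
from h import *
s=ctrl.get_state();M=R.from_rotvec(s["eef_rot"]).as_matrix()
o=np.array([.4814,-.2517,0]);Q=R.from_euler("z",.067).as_matrix()
L=Q.T@M; t=Q.T@(np.array(s["eef_pos"])-o); f=t+.1315*L[:,2]; th=np.arctan2(-L[0,2],-L[2,2])
n=np.array([np.cos(th),0,-np.sin(th)]);u=np.array([np.sin(th),0,np.cos(th)])
print("t",s["time_s"],"tcp",np.array(s["eef_pos"]).round(4),"local",(t*1e3).round(1),"foot",(f*1e3).round(1),"tilt",round(np.degrees(th),2),"yaw/roll err",L[1,1].round(4),L[1,2].round(4),"F",(Q.T@np.array(s["force"])).round(1),"w",round(s["width"],4))
fc=f-.004*n;bc=f+.004*n;print("front corner",(fc*1e3).round(1),"back corner",(bc*1e3).round(1),"back face x at z=120:",round((bc[0]+(.12-bc[2])*np.tan(th))*1e3,1))
E
python3 st.py
python3 - <<'E'
from h import *
c=ctrl.camera("top");save(c,"top2.png",(350,170,550,320),4)
for q in("blank_top","blank_foot"):print(q,[(np.round(d["position"],3).tolist(),round(d["conf"],2)) for d in ctrl.pinpoint(q,c)[:2]])
c=ctrl.camera("side")
for q in("blank_top","blank_foot"):print(q,[(np.round(d["position"],3).tolist(),round(d["conf"],2)) for d in ctrl.pinpoint(q,c)[:2]])
save(c,"side2.png",(200,250,440,480),2.5)
E
```

```text
time_s: 16.5
eef_pos: [0.4908, -0.2508, 0.3005]
eef_rot: [-2.149, -2.291, 0.0]
force: [0.3, -0.2, -4.8]
width: 0.0071
grip_force: 78.5
time_s: 17.3
eef_pos: [0.4914, -0.249, 0.301]
eef_rot: [-1.996, -2.136, 0.318]
force: [0.4, 0.4, -4.4]
width: 0.0072
grip_force: 78.5
t 17.3 tcp [ 0.4914 -0.249   0.301 ] local [ 10.2   2.  301. ] foot [-28.1   2.  175.2] tilt 16.93 yaw/roll err 0.0004 -0.0004 F [ 0.4  0.4 -4.4] w 0.0072
front corner [-32.    2.  176.4] back corner [-24.3   2.  174.1] back face x at z=120: -40.8
blank_top [([0.502, -0.252, 0.334], 0.76)]
blank_foot [([0.454, -0.253, 0.174], 0.92), ([0.511, -0.207, 0.013], 0.55)]
blank_top [([0.501, -0.25, 0.341], 0.86), ([0.478, -0.247, -0.001], 0.74)]
blank_foot [([0.453, -0.256, 0.174], 0.61), ([0.771, -0.065, -0.002], 0.18)]
```

View pics/side2.png

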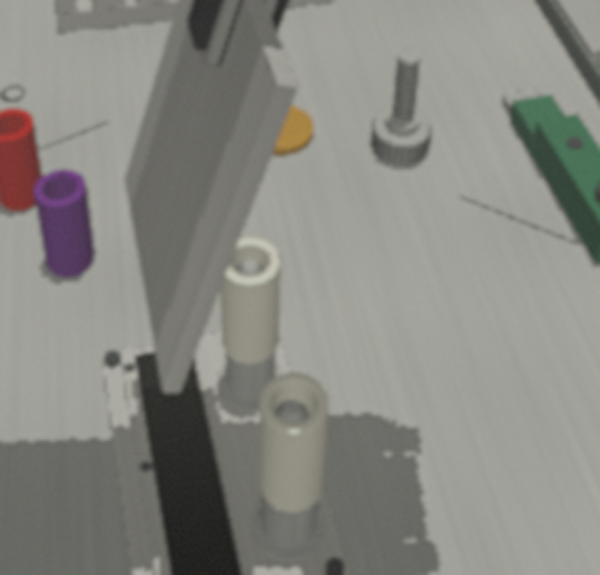

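The side view shows the tilted blank above the pad, its foot at (170,380), clear in front of both sleeves. Lowering to just above the pad.

```bash
python3 -m jog '[{"jaw":1,"dp":[0,0.002,-0.04],"dr":[0,0,0]},{"jaw":1,"dp":[0,0.002,-0.09],"dr":[0,0,0]},{"jaw":1,"dp":[0,0.002,-0.14],"dr":[0,0,0]},{"jaw":1,"dp":[0,0.002,-0.19],"dr":[0,0,0]},{"jaw":1,"dp":[0,0.002,-0.23],"dr":[0,0,0]},{"jaw":1,"dp":[0,0.002,-0.26],"dr":[0,0,0]},{"jaw":1,"dp":[0,0.002,-0.28],"dr":[0,0,0]},{"jaw":1,"dp":[0,0.002,-0.295],"dr":[0,0,0]},{"jaw":1,"dp":[0,0.002,-0.307],"dr":[0,0,0]},{"jaw":1,"dp":[0,0.002,-0.316],"dr":[0,0,0]},{"jaw":1,"dp":[0,0.002,-0.316],"dr":[0,0,0]},{"jaw":1,"dp":[0,0.002,-0.316],"dr":[0,0,0]}]'; python3 st.py
```

```text
time_s: 18.8
eef_pos: [0.4917, -0.2486, 0.1432]
eef_rot: [-1.997, -2.134, 0.319]
force: [1.0, -0.3, -4.0]
width: 0.0071
grip_force: 78.5
t 18.8 tcp [ 0.4917 -0.2486  0.1432] local [ 10.5   2.4 143.2] foot [-27.9   2.4  17.4] tilt 16.97 yaw/roll err -0.0003 -0.0004 F [ 0.9 -0.4 -4. ] w 0.0071
front corner [-31.7   2.4  18.6] back corner [-24.    2.4  16.2] back face x at z=120: 7.6
```

```bash
python3 -m jog '[{"jaw":1,"dp":[0,0,-0.002],"dr":[0,0,0]},{"jaw":1,"dp":[0,0,-0.004],"dr":[0,0,0]},{"jaw":1,"dp":[-0.002,0,-0.004],"dr":[0,0,0]},{"jaw":1,"dp":[-0.004,0,-0.004],"dr":[0,0,0]},{"jaw":1,"dp":[-0.006,0,-0.004],"dr":[0,0,0]},{"jaw":1,"dp":[-0.007,0,-0.004],"dr":[0,0,0]},{"jaw":1,"dp":[-0.007,0,-0.004],"dr":[0,0,0]},{"jaw":1,"dp":[-0.007,0,-0.004],"dr":[0,0,0]}]'; python3 st.py
```

```text
time_s: 19.6
eef_pos: [0.488, -0.2485, 0.1408]
eef_rot: [-1.996, -2.134, 0.319]
force: [0.1, 0.3, -4.8]
width: 0.0072
grip_force: 78.5
t 19.6 tcp [ 0.488  -0.2485  0.1408] local [  6.8   2.7 140.8] foot [-31.6   2.7  15.1] tilt 16.99 yaw/roll err -0.0002 -0.0001 F [ 0.2  0.2 -4.8] w 0.0072
front corner [-35.4   2.7  16.2] back corner [-27.7   2.7  13.9] back face x at z=120: 4.7
```

```bash
for i in 1 2; do python3 -m jog '[{"jaw":1,"dp":[-0.001,0,0],"dr":[0,0,0]},{"jaw":1,"dp":[-0.002,0,0],"dr":[0,0,0]},{"jaw":1,"dp":[-0.002,0,0],"dr":[0,0,0]}]'; python3 st.py; done
```

```text
time_s: 19.9
eef_pos: [0.4875, -0.2485, 0.141]
eef_rot: [-1.997, -2.135, 0.318]
force: [2.0, 0.5, -5.1]
width: 0.0073
grip_force: 78.6
t 19.9 tcp [ 0.4875 -0.2485  0.141 ] local [  6.3   2.8 141. ] foot [-32.    2.8  15.2] tilt 16.93 yaw/roll err 0.0 -0.0004 F [ 2.   0.3 -5.1] w 0.0073
front corner [-35.8   2.8  16.3] back corner [-28.2   2.8  14. ] back face x at z=120: 4.1
time_s: 20.2
eef_pos: [0.4869, -0.2485, 0.1411]
eef_rot: [-1.997, -2.136, 0.317]
force: [4.8, 0.4, -3.5]
width: 0.0068
grip_force: 78.7
t 20.2 tcp [ 0.4869 -0.2485  0.1411] local [  5.7   2.9 141.1] foot [-32.5   2.8  15.3] tilt 16.87 yaw/roll err 0.0 -0.0005 F [ 4.8  0.1 -3.5] w 0.0068
front corner [-36.3   2.8  16.4] back corner [-28.6   2.8  14.1] back face x at z=120: 3.5
```

Toe contact is where expected. Lowering onto the pad.

```bash
python3 -m jog '[{"jaw":1,"dp":[0,0,-0.001],"dr":[0,0,0]},{"jaw":1,"dp":[0,0,-0.002],"dr":[0,0,0]},{"jaw":1,"dp":[0,0,-0.003],"dr":[0,0,0]},{"jaw":1,"dp":[0,0,-0.003],"dr":[0,0,0]}]'; python3 st.py;  python3 -m jog '[{"jaw":1,"dp":[0,0,-0.001],"dr":[0,0,0]},{"jaw":1,"dp":[0,0,-0.002],"dr":[0,0,0]},{"jaw":1,"dp":[0,0,-0.002],"dr":[0,0,0]}]'; python3 st.py
```

```text
time_s: 20.6
eef_pos: [0.4867, -0.2484, 0.1394]
eef_rot: [-1.997, -2.135, 0.318]
force: [5.7, -0.2, -2.1]
width: 0.0068
grip_force: 78.7
t 20.6 tcp [ 0.4867 -0.2484  0.1394] local [  5.5   2.9 139.4] foot [-32.7   2.9  13.6] tilt 16.91 yaw/roll err 0.0001 -0.0003 F [ 5.6 -0.6 -2.1] w 0.0068
front corner [-36.6   2.9  14.8] back corner [-28.9   2.9  12.4] back face x at z=120: 3.8
time_s: 20.9
eef_pos: [0.4868, -0.2484, 0.1389]
eef_rot: [-1.997, -2.136, 0.318]
force: [5.6, 0.2, -0.5]
width: 0.007
grip_force: 79.4
t 20.9 tcp [ 0.4868 -0.2484  0.1389] local [  5.6   2.9 138.9] foot [-32.6   2.8  13.1] tilt 16.9 yaw/roll err 0.0 -0.0006 F [ 5.6 -0.2 -0.5] w 0.007
front corner [-36.4   2.8  14.2] back corner [-28.8   2.8  11.9] back face x at z=120: 4.1
```

```bash
python3 -m jog '[{"jaw":1,"dp":[0.002,0,-0.0005],"dr":[-0.0007,0.01,0]},{"jaw":1,"dp":[0.004,0,-0.0011],"dr":[-0.0014,0.02,0]},{"jaw":1,"dp":[0.006,0,-0.0017],"dr":[-0.002,0.03,0]},{"jaw":1,"dp":[0.008,0,-0.0023],"dr":[-0.0027,0.04,0]},{"jaw":1,"dp":[0.01,0.001,-0.003],"dr":[-0.0034,0.05,0]},{"jaw":1,"dp":[0.012,0.001,-0.0036],"dr":[-0.004,0.06,0]},{"jaw":1,"dp":[0.014,0.001,-0.0043],"dr":[-0.0048,0.072,0]},{"jaw":1,"dp":[0.014,0.001,-0.0043],"dr":[-0.0048,0.072,0]},{"jaw":1,"dp":[0.014,0.001,-0.0043],"dr":[-0.0048,0.072,0]}]'; python3 st.py
```

```text
time_s: 21.8
eef_pos: [0.494, -0.248, 0.1367]
eef_rot: [-1.966, -2.102, 0.374]
force: [5.7, 0.4, 0.4]
width: 0.007
grip_force: 79.3
t 21.8 tcp [ 0.494  -0.248   0.1367] local [ 12.8   2.9 136.7] foot [-32.5   2.8  13.3] tilt 20.16 yaw/roll err -0.0001 -0.0006 F [5.7 0.  0.4] w 0.007
front corner [-36.3   2.8  14.6] back corner [-28.8   2.8  11.9] back face x at z=120: 10.9
```

```bash
for i in 1 2 3; do python3 -m jog '[{"jaw":1,"dp":[0.0009,0,-0.0003],"dr":[-0.0003,0.0045,0]},{"jaw":1,"dp":[0.0017,0.0001,-0.0006],"dr":[-0.0006,0.0089,0]},{"jaw":1,"dp":[0.0017,0.0001,-0.0006],"dr":[-0.0006,0.0089,0]}]' >/dev/null; python3 st.py; done; python3 -c "
from h import *
print(ctrl.get_state()['moment'])"
```

```text
t 22.1 tcp [ 0.4948 -0.2479  0.1364] local [ 13.6   2.9 136.4] foot [-32.6   2.8  13.3] tilt 20.56 yaw/roll err -0.0001 -0.0006 F [ 5.  -1.1  1.1] w 0.0069
front corner [-36.3   2.8  14.7] back corner [-28.8   2.8  11.9] back face x at z=120: 11.7
t 22.4 tcp [ 0.4957 -0.2479  0.1361] local [ 14.5   2.9 136.1] foot [-32.5   2.8  13.3] tilt 20.96 yaw/roll err -0.0002 -0.0006 F [ 5.2 -0.2  0.4] w 0.0069
front corner [-36.3   2.8  14.8] back corner [-28.8   2.8  11.9] back face x at z=120: 12.6
t 22.7 tcp [ 0.4965 -0.2478  0.1359] local [ 15.3   2.8 135.9] foot [-32.6   2.8  13.4] tilt 21.36 yaw/roll err -0.0002 -0.0006 F [6.  0.5 0.7] w 0.007
front corner [-36.3   2.8  14.8] back corner [-28.8   2.8  11.9] back face x at z=120: 13.4
[ 0.16390141 -1.99266054  0.14883944]
```

```bash
for i in 1 2 3; do python3 -m jog '[{"jaw":1,"dp":[0.0009,0,-0.0003],"dr":[-0.0003,0.0045,0]},{"jaw":1,"dp":[0.0017,0.0001,-0.0006],"dr":[-0.0006,0.0089,0]},{"jaw":1,"dp":[0.0017,0.0001,-0.0006],"dr":[-0.0006,0.0089,0]}]' >/dev/null; python3 st.py;python3 -c "
from h import *
print(ctrl.get_state()['moment'])"; done; 
```

```text
t 23.0 tcp [ 0.4972 -0.2478  0.1356] local [ 16.1   2.8 135.6] foot [-32.7   2.8  13.5] tilt 21.78 yaw/roll err -0.0001 -0.0006 F [ 5.1 -0.3  1.9] w 0.0077
front corner [-36.4   2.8  14.9] back corner [-29.    2.8  12. ] back face x at z=120: 14.1
[ 0.14074846 -1.97393086  0.17738929]
t 23.3 tcp [ 0.4975 -0.2478  0.1354] local [ 16.4   2.8 135.4] foot [-33.4   2.8  13.7] tilt 22.24 yaw/roll err -0.0002 -0.0005 F [4.  1.  5.5] w 0.0069
front corner [-37.1   2.8  15.2] back corner [-29.7   2.8  12.2] back face x at z=120: 14.4
[ 0.30434988 -1.70846207  0.15234669]
t 23.6 tcp [ 0.4977 -0.2478  0.1354] local [ 16.5   2.8 135.4] foot [-34.3   2.8  14.1] tilt 22.73 yaw/roll err -0.0002 -0.0004 F [-0.1  0.9  8.1] w 0.0069
front corner [-38.    2.8  15.6] back corner [-30.6   2.8  12.5] back face x at z=120: 14.4
[ 0.40271257 -1.45277709  0.25851114]
```

```bash
python3 -m jog '[{"jaw":1,"dp":[-0.0009,0,0.0003],"dr":[0.0003,-0.005,0]},{"jaw":1,"dp":[-0.0019,-0.0001,0.0007],"dr":[0.0007,-0.0105,0]},{"jaw":1,"dp":[-0.0019,-0.0001,0.0007],"dr":[0.0007,-0.0105,0]}]' >/dev/null; python3 st.py
python3 - <<'E'
from h import *
im=[]
for n in("side","top"):
    c=ctrl.camera(n)
    for q in("blank_top","blank_foot"):print(n,q,[(np.round(d["position"],3).tolist(),round(d["conf"],2)) for d in ctrl.pinpoint(q,c)[:1]])
    b=(210,310,370,480) if n=="side" else (370,190,530,360)
    im.append(cv2.resize(c["pixels"][b[1]:b[3],b[0]:b[2]][:,:,::-1],(400,425),interpolation=cv2.INTER_CUBIC))
cv2.imwrite("pics/lean.png",np.hstack(im))
E
```

```text
t 23.9 tcp [ 0.4975 -0.2477  0.1354] local [ 16.3   2.9 135.4] foot [-33.2   2.8  13.6] tilt 22.13 yaw/roll err -0.0001 -0.0005 F [ 4.2 -0.1  5.6] w 0.0071
front corner [-36.9   2.8  15.1] back corner [-29.5   2.8  12.1] back face x at z=120: 14.4
side blank_top [([0.508, -0.246, 0.172], 0.82)]
side blank_foot [([0.514, -0.294, 0.05], 0.18)]
top blank_top [([0.515, -0.25, 0.169], 0.96)]
top blank_foot [([0.446, -0.254, 0.01], 0.94)]
```

View pics/lean.png

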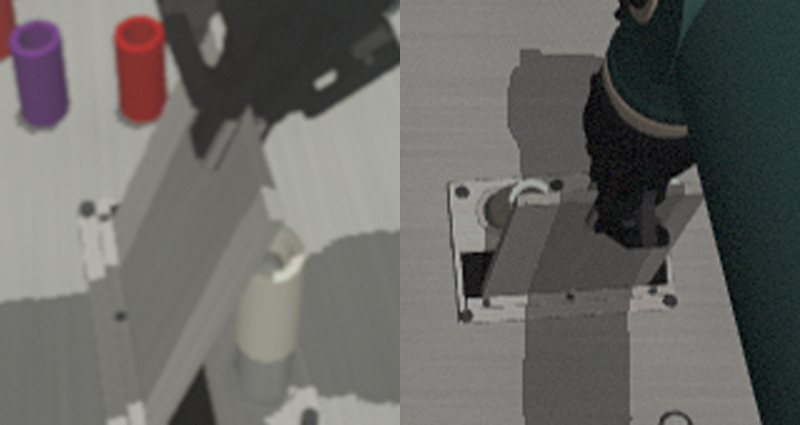

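Left crop: the blank leans back with its foot in the toe corner and its back face on the sleeve tops. Right crop: the foot edge runs from about x=485 to 650 on a deck running from 463 to 674, so it is centred. Releasing gently and withdrawing along the plate.

```bash
python3 -m jog '[{"jaw":0.8,"dp":[0,0,0],"dr":[0,0,0]},{"jaw":0.7,"dp":[0,0,0],"dr":[0,0,0]},{"jaw":0.6,"dp":[0,0,0],"dr":[0,0,0]},{"jaw":0.5,"dp":[0,0,0],"dr":[0,0,0]},{"jaw":0.4,"dp":[0,0,0],"dr":[0,0,0]},{"jaw":0.3,"dp":[0,0,0],"dr":[0,0,0]},{"jaw":0.2,"dp":[0,0,0],"dr":[0,0,0]},{"jaw":0.2,"dp":[0,0,0],"dr":[0,0,0]},{"jaw":0.2,"dp":[0,0,0],"dr":[0,0,0]}]' 20; python3 st.py
python3 -m jog '[{"jaw":0.2,"dp":[0.004,0,0.01],"dr":[0,0,0]},{"jaw":0.2,"dp":[0.012,0.001,0.03],"dr":[0,0,0]},{"jaw":0.2,"dp":[0.024,0.002,0.06],"dr":[0,0,0]},{"jaw":0.2,"dp":[0.04,0.003,0.1],"dr":[0,0,0]},{"jaw":0.2,"dp":[0.06,0.004,0.15],"dr":[0,0,0]},{"jaw":0.2,"dp":[0.08,0.005,0.2],"dr":[0,0,0]},{"jaw":0.2,"dp":[0.1,0.007,0.25],"dr":[0,0,0]},{"jaw":0.2,"dp":[0.12,0.2,0.3],"dr":[0,0,0]},{"jaw":0.2,"dp":[0.12,0.3,0.3],"dr":[0,0,0]},{"jaw":0.2,"dp":[0.12,0.4,0.3],"dr":[0,0,0]},{"jaw":0.2,"dp":[0.12,0.5,0.3],"dr":[0,0,0]},{"jaw":0.2,"dp":[0.12,0.5,0.3],"dr":[0,0,0]},{"jaw":0.2,"dp":[0.12,0.5,0.3],"dr":[0,0,0]},{"jaw":0.2,"dp":[0.12,0.5,0.3],"dr":[0,0,0]}]'
python3 - <<'E'
from h import *
im=[]
for n in("side","top"):
    c=ctrl.camera(n)
    for q in("blank_top","blank_foot"):print(n,q,[(np.round(d["position"],3).tolist(),round(d["conf"],2)) for d in ctrl.pinpoint(q,c)[:1]])
    b=(210,310,370,480) if n=="side" else (370,190,530,360)
    im.append(cv2.resize(c["pixels"][b[1]:b[3],b[0]:b[2]][:,:,::-1],(400,425),interpolation=cv2.INTER_CUBIC))
cv2.imwrite("pics/done.png",np.hstack(im))
E
```

```text
time_s: 25.1
eef_pos: [0.4971, -0.2478, 0.1347]
eef_rot: [-1.946, -2.081, 0.408]
force: [1.0, 0.8, -0.3]
width: 0.0344
grip_force: 0.0
t 25.1 tcp [ 0.4971 -0.2478  0.1347] local [ 15.9   2.9 134.7] foot [-33.8   2.9  13. ] tilt 22.19 yaw/roll err -0.0002 -0.0001 F [ 1.   0.7 -0.3] w 0.0344
front corner [-37.5   2.9  14.5] back corner [-30.    2.9  11.4] back face x at z=120: 14.2
time_s: 26.5
eef_pos: [0.5574, 0.004, 0.2857]
eef_rot: [-1.943, -2.085, 0.407]
force: [0.7, -0.6, 0.1]
width: 0.0342
grip_force: 0.0
side blank_top [([0.511, -0.246, 0.171], 0.7)]
side blank_foot []
top blank_top [([0.521, 0.255, -0.001], 0.47)]
top blank_foot [([0.447, -0.254, 0.011], 0.8)]
```

View pics/done.png

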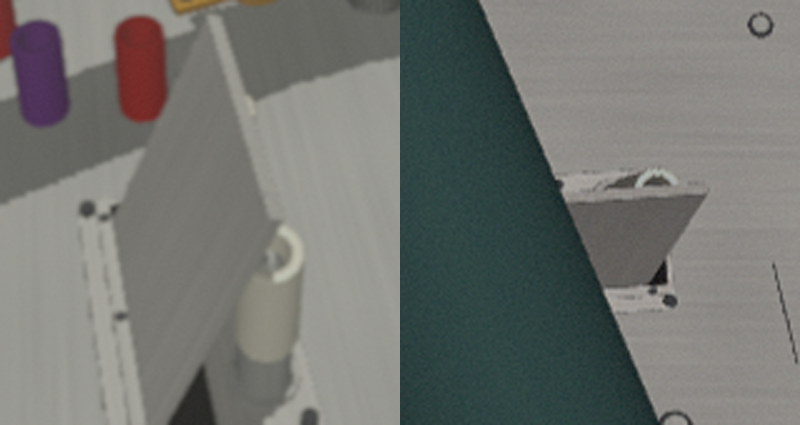

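The blank stands alone, leaning on both sleeves. Its foot is in the toe corner and the right end is at x≈650, with the pad end at 668, a 15 mm margin as it should be. Handing in.

```bash
python3 -c "
from rig import ctrl
print(ctrl.hand_in())"
```

```text
the job is handed in; nothing more can be done
None
```

The job is handed in at about 27 s of the 64 s allowed: the loose sleeve is down on the bare post's shoulder, and the blank stands centred in the toe corner, leaning on the two sleeves. The last side view shows the blank against the loose sleeve only; its contact with the fixed sleeve was out of sight.

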